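# Lock the pencil tin in its stand and draw off its deep lid

## Task

Open the tall pencil tin: first swing the lever of its stand a quarter turn clockwise until it clicks home and holds the tin's foot down, then draw the tight, deep lid straight up off the tin without lifting the tin out of its stand. Keep the lid upright and set it down gently, open end down, wholly on the square cork mat; leave the tin in the stand, still locked, and leave everything else on the desk undisturbed.

Things in the scene. Friction and masses are not known exactly. Their poses are not given: they have to be found in the camera images.
- dock: fixed round dark-wood stand, 184 mm in diameter and 12 mm thick, in which the pencil tin stands; origin at the centre of its underside, on the desk, z up; the ring turns about the vertical through this origin. A small dark click housing (30 mm above the desk) stands at its +x edge.
- ring (a joint): brass bayonet ring (outer radius 66 mm, 12 to 28 mm above the desk) with a lever; rad: 0 to 0.35 at the start (unlocked), grows clockwise seen from above, 1.571 = locked at the stop. About 1 N at the lever's tab turns it, but from 1.38 to 1.48 a spring click resists with about 4 N; past it the ring snaps to the stop and stays. Locked, it holds the tin's foot down with about 2 mm of play.
- lever_tab (a point): middle of the upright brass tab on the ring's lever, 105 mm from the axis, 54 mm above the desk. The tab, 10 mm thick (along its path) and 24 mm wide (radially), stands 28 to 74 mm above the desk on a flat arm (22 to 28 mm). Push its side, or pinch it from above. At joint value 0 the lever points along the dock's own (1, -1), at 1.571 along (-1, -1).
- tin: base of the tall square pencil tin, loose in the stand, 0.3 kg; origin at the centre of its underside, 12 mm above the desk, z up. Dark foot 104 (x) x 40 (y) x 8 mm with an ear at each x end; plain metal shoulder 54 x 54 mm up to 28 mm above the origin; hollow neck 46 x 46 mm up to 98 mm, inside the lid; pencils in it end up to 4 mm above its rim.
- lid: deep plain metal lid, 54 x 54 mm, 80 mm tall, 76 mm deep inside, walls 2.5 mm, 0.09 kg, no knob: grip two opposite sides near the top. Origin at the centre of its open lower rim, x, y square to its sides, z up. Shut, its rim rests on the tin's shoulder, its top 120 mm above the desk. Spring pads hold it: about 8 N draws it the 70 mm off the neck, more than the tin weighs.
- mat: fixed square cork mat, 130 x 130 x 4 mm, where the lid is to stand; origin at the centre of its underside, x and y along its sides
- notepad: bystander, leave alone: square white paper notepad, 115 x 115 x 18 mm, origin at the centre of its underside
- mug: bystander, leave alone: blue ceramic mug, 80 mm wide, 90 mm tall, origin under its centre
- candle: bystander, leave alone: white ceramic candle jar with wooden lid, 60 mm wide, 65 mm tall, origin under its centre
- stone: bystander, leave alone: flat grey stone paperweight, 80 mm wide, 32 mm tall, origin under its centre
- stapler: bystander, leave alone: black stapler, 130 x 34 x 43 mm, origin under its centre
- keepsake: bystander, leave alone: squat square metal box with a shallow lid and no foot, 74 x 74 x 73 mm, not part of the job, origin under its centre
- tape: bystander, leave alone: grey tape dispenser, 130 x 45 x 68 mm, origin under its centre
Things that resemble listed ones, but are neither listed nor needed, are in the scene too. Leave any purple or white look-alike of the dock alone.

How it is judged:
On the way, in this order (a step that is already met when the one before it is completed fails the run):
1. the ring is turned home to its locked stop while the lid is still shut on the tin (value of joint ring above 1.5 rad and z of lid in the frame of tin below 0.036 m), for 0.2 s.
2. the lid is drawn up clear of the tin's neck, with the ring locked and the tin still in its stand (value of joint ring above 1.5 rad and z of lid in the frame of tin above 0.099 m and z of tin in the frame of dock below 0.017 m and angle between tin's own z axis and vertical below 0.06 rad), for 0.1 s.
At the end, for the whole second after the job is handed in: The ring is locked (joint above 1.5), the tin stands upright in its stand (within 8 mm of centre, raised less than 5 mm), and the lid stands upright and released, open end down, at rest wholly on the cork mat (its centre within 42 mm of the mat's centre along both of the mat's sides) (value of joint ring above 1.5 rad and z of tin in the frame of dock below 0.017 m and angle between each of tin, lid's own z axis and vertical below 0.06 rad and x of lid in the frame of mat between -0.042 and 0.042 m and y of lid in the frame of mat between -0.042 and 0.042 m and horizontal distance between tin and dock below 0.008 m and z of lid in the frame of mat between 0.001 and 0.008 m and linear speed of each of lid, tin below 0.02 m/s and contact force between the fingers and lid below 0.1 N); the robot touches nothing.
It fails at once if the tin is lifted more than 8 mm in its stand or tipped over 0.15 rad (z of tin in the frame of dock above 0.02 m or angle between tin's own z axis and vertical above 0.15 rad).
It fails at once if the lid is tipped more than 0.35 rad from upright (angle between lid's own z axis and vertical above 0.35 rad).
It fails at once if the lid is let fall: it moves faster than 0.6 m/s while not held (contact force between the fingers and lid below 0.05 N and linear speed of lid above 0.6 m/s).
It fails at once if a bystander is moved more than 30 mm (distance of any of notepad, mug, candle, stone, stapler, keepsake, tape from where it was at the start of the episode above 0.03 m).
It also fails if it takes over 64 s, if anything falls off the work surface, if the arm or the gripper's body presses on something with over 40 N, if the wrist force passes 120 N, or if a joint passes its speed limit or range.

## Robot

A 6-joint arm with a two-finger parallel gripper is mounted at the origin on the work surface. World frame = base frame: x ahead of the robot, y to its left, z up, the work surface at z = 0. Lengths are in m, angles in rad, forces in N, time in s.
With the tool pointing down it reaches from about 0.3 to 0.775 m from the base axis. Payload 14.6 kg.
Tool frame: the origin (TCP) lies at the very end of the fingers, on their centre line; the grasp point (between the pads) lies 19 mm behind it (bot.tcp_to_grasp is the distance from the TCP to the grasp point, in m); z points along the fingers, y is the direction in which the jaws open and shut (so a half turn about z gives the same grasp; the last joint's range is limited). The gripper opens to 94 mm and grips with 3 to 60 N. Pads are 16 mm wide; open, the fingers measure 119 mm over their backs; the gripper's body (75 mm by 177 mm) begins 78 mm behind the grasp point.
Start: joints at [-1.242, 0.3, 1.521, -0, 1.321, -0.067], TCP at [0.212, -0.507, 0.205] pointing down, gripper open.
Joint ranges: [-3.03, 3.03], [-0.79, 2.21], [0.23, 2.52], [-1.04, 4.18], [0, 3.07], [-2.55, 2.55]. Speed limits (rad/s): [2.22, 2.22, 2.57, 3.14, 3.14, 3.14].

## Interface

Orientations are given as a unit quaternion [w, x, y, z].
In Python, from rig import status, vision, workorder, bot gives the robot as it stands.
- The arm moves only by the shell command python3 -m creep 'ROWS' [OPENING] [FORCE]. ROWS is text: rows parted by semicolons, each of 4 numbers parted by spaces: the shift along the world's x, y, z in m, then the turn about the world's z in rad. In form: dx dy dz twist; .... A call has 1 to 20 rows; each row shifts and turns the commanded pose from where the row before left it; what a row does not reach is not made up. A row lasts 1/8 s, in which the tool goes at most 62.5 mm and 10.7 degrees, less where a joint would pass 70% of its speed; a pose out of reach is approached as far as the arm can. A call with a gripper value outside its range is refused whole. OPENING is the closure, from 0 (fully open) to 1 (shut), set as the call begins (- or left out, the last holds). The fingers move at their own pace and stop on an object; FORCE is the grip in N (left out, the last holds). Time passes only in rows, so rows that do not move let the fingers close. It gives the time, the measured TCP pose, the force and the opening at its end, in the units of the state.
- status.state(): the state, without advancing time (a new reading comes with each control period).
- vision.capture(name): name is "scene" or "top" or "wrist"; returns a dict with "image" (420x560x3 uint8, blue, green, red), "vertical_fov" (degrees; the focal length in pixels is half the picture's height over the tangent of half this angle, whatever the lens; pixels are square), "cx", "cy" (the principal point, pixels), "k1" (the pictures are not rectified: a ray, as slopes to the right and down, at radius r is drawn at 1 + k1 r^2 times it, then the intrinsics apply), "rvec" (rotation vector, rad) and "tvec" (3), from world to camera coordinates, as OpenCV has them; the wrist camera has in their place "tool_from_camera" (4x4, takes a point from camera to tool coordinates, whose origin is the TCP and whose axes are the flange's). Camera axes: x right, y down, z forward; pixel columns grow to the right and rows downward; lengths in m; the calibration is good to about 2 mm. A picture is of the moment at which its call begins: read the wrist's pose just before it. There is no depth.
- workorder.job_done(): hands the job in, once; it reports no verdict.
The state is a dict: "clock": time; "joints": joint angles; "joint_vel": joint speeds; "tau": joint torques, N m; "tool_pos": TCP position; "ee_rot": TCP orientation; "force": force on the tool from outside, world axes, zero at the start; "ft_torque": the same for the moment, N m; "finger_gap": finger opening in m.
Only numpy, scipy, OpenCV 4.12 (cv2) and the standard library are available. Lean on these libraries where they do the work, as an engineer would, in place of code of your own. Each camera call takes 0.05 s, during which the arm holds its last target.

## Working session

There is one attempt and no reset: what is moved stays moved. The work goes in short steps, Python scripts to look and compute and a shell command to move; the robot and the scene stay as the last step left them, time stands still between calls to the robot, and variables do not carry over. Pictures are saved under pics/ and viewed, and the job is handed in when it is done.

```bash
ls; mkdir -p pics; cat > h.py <<'E'
import numpy as np, cv2
from rig import status, vision, workorder, bot
def K(c):
    f=c["image"].shape[0]/2/np.tan(np.radians(c["vertical_fov"])/2); return f
def save(c,n,crop=None,s=1):
    im=c["image"]
    if crop: im=im[crop[1]:crop[3],crop[0]:crop[2]]
    cv2.imwrite("pics/"+n,cv2.resize(im,None,fx=s,fy=s,interpolation=cv2.INTER_CUBIC))
def pose(c,st=None):
    """world_from_cam R,t"""
    if "rvec" in c:
        R=cv2.Rodrigues(np.array(c["rvec"],float))[0]; return R.T,-R.T@np.array(c["tvec"],float).ravel()
    from scipy.spatial.transform import Rotation as Ro
    q=st["ee_rot"]; Rt=Ro.from_quat([q[1],q[2],q[3],q[0]]).as_matrix()
    T=np.array(c["tool_from_camera"]); return Rt@T[:3,:3],Rt@T[:3,3]+np.array(st["tool_pos"])
def cast(c,uv,z,st=None):
    f=K(c);R,t=pose(c,st);out=[]
    for u,v in np.atleast_2d(uv):
        d=np.array([(u-c["cx"])/f,(v-c["cy"])/f]);p=d.copy()
        for _ in range(30): p=d/(1+c["k1"]*(p@p))
        r=R@np.array([p[0],p[1],1]); out.append(t+r*(z-t[2])/r[2])
    return np.array(out)
def proj(c,P,st=None):
    f=K(c);R,t=pose(c,st);q=(np.atleast_2d(P)-t)@R;s=q[:,:2]/q[:,2:];r2=(s**2).sum(1,keepdims=True)
    s=s*(1+c["k1"]*r2);return s*f+[c["cx"],c["cy"]]
E
python3 - <<'E'
from h import *
import pickle
print(status.state())
for n in("scene","top","wrist"):
    st=status.state();c=vision.capture(n);save(c,n+"0.png");pickle.dump((c,st),open(n+"0.pkl","wb"))
    print(n,c["cx"],c["cy"],c["k1"],c["vertical_fov"],pose(c,st)[1])
E
```

```text
pics
{'clock': 0.0, 'joints': array([-1.24158631e+00,  3.00476667e-01,  1.52159037e+00, -9.55746930e-06,
        1.32068823e+00, -6.65703904e-02]), 'joint_vel': array([-0.00093156,  0.00107171,  0.00157511,  0.00096397, -0.00070552,
        0.00055023]), 'tau': array([-2.66621682e-04, -5.31802154e+01, -3.52730334e+01,  7.08201667e-02,
        2.44173309e-02, -7.58216947e-05]), 'tool_pos': array([ 0.21196502, -0.50722808,  0.20487935]), 'ee_rot': array([-5.75694751e-04,  9.80483149e-01,  1.96602280e-01, -8.07072836e-05]), 'force': array([ 0.1652561 , -0.22494561, -0.0365036 ]), 'ft_torque': array([-0.00528637,  0.016464  ,  0.02589903]), 'finger_gap': 0.09399724444651737}
scene 275.61336570828615 208.50255271752744 -0.07834596036743274 57.11610183308369 [ 0.88013323 -0.68989972  0.66530095]
top 281.0204575452572 205.71009349765535 -0.1348320970052825 48.10862469197782 [ 0.35905167 -0.00515849  1.461708  ]
wrist 281.9315072871152 210.96346567438744 -0.0031892972304891918 67.40021333480203 [ 0.27390663 -0.48173088  0.38410753]
```

```bash
ls -la; ls pics
```

```text
total 2092
drwxr-xr-x  3 agent agent   4096 Dec  5 21:34 .
drwxr-xr-x 23 root  root    4096 Dec  5 21:33 ..
-rw-r--r--  1 agent agent   1211 Dec  5 21:34 h.py
drwxr-xr-x  2 agent agent   4096 Dec  5 21:34 pics
-rw-r--r--  1 agent agent 706572 Dec  5 21:34 scene0.pkl
-rw-r--r--  1 agent agent 706572 Dec  5 21:34 top0.pkl
-rw-r--r--  1 agent agent 706629 Dec  5 21:34 wrist0.pkl
scene0.png
top0.png
wrist0.png
```

View pics/scene0.png

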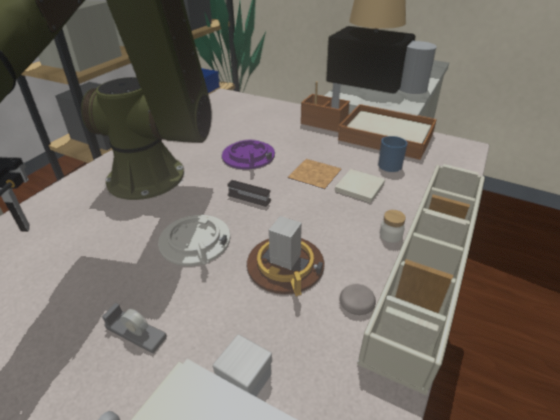

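View pics/top0.png

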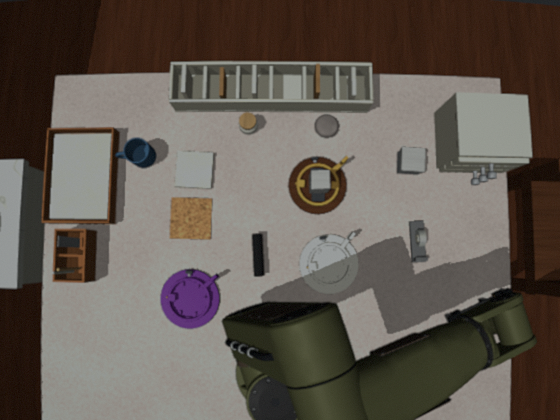

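The lookalikes for the dock, in top-view pixels, are: dark-wood stand with brass ring at (318,185), white at (329,264) and purple at (190,298). For the lid they are the tall square tin at (320,180) and the squat keepsake at (412,159). For the mat they are cork at (191,218) and the white notepad at (194,170). By the description I choose the dark-wood dock, its tin and the cork mat, and check them in a close crop.

```bash
python3 - <<'E'
from h import *
import pickle
c,_=pickle.load(open("top0.pkl","rb"));s,_=pickle.load(open("scene0.pkl","rb"))
a=cv2.resize(c["image"][145:225,275:375],None,fx=4,fy=4,interpolation=cv2.INTER_CUBIC)
b=cv2.resize(s["image"][205:305,235:335],None,fx=4,fy=4,interpolation=cv2.INTER_CUBIC)[:320]
b=cv2.resize(s["image"][210:300,235:335],None,fx=4,fy=4,interpolation=cv2.INTER_CUBIC)
b=cv2.resize(b,(400,320))
cv2.imwrite("pics/crop.png",np.hstack([a,b]))
print(cast(c,[[318,185]],0.012),cast(c,[[320,180]],.12),cast(c,[[412,159]],.073))
hsv=cv2.cvtColor(c["image"],cv2.COLOR_BGR2HSV)
print(hsv[200,294],hsv[218,191],hsv[205,330],hsv[163,345])
# cork mask
m=cv2.inRange(hsv,(8,90,90),(25,255,255))
cs,_=cv2.findContours(m,cv2.RETR_EXTERNAL,2)
for k in cs:
    if cv2.contourArea(k)>60: print(cv2.minAreaRect(k),cv2.contourArea(k))
k=[k for k in cs if cv2.pointPolygonTest(k,(191.,218.),False)>=0]
if k:
    bx=cv2.boxPoints(cv2.minAreaRect(k[0]));P=cast(c,bx,.004);print(P,P.mean(0))
E
```

```text
[[ 0.57653834 -0.12736802  0.012     ]] [[ 0.57497495 -0.12412251  0.12      ]] [[ 0.64951143 -0.40972811  0.073     ]]
[ 10 151  64] [ 16 128 139] [ 10 154  71] [17 39 91]
((68.8056640625, 254.96981811523438), (31.231365203857422, 53.2974739074707), 2.489553213119507) 288.5
((190.5, 218.0), (40.0, 41.0), 90.0) 1555.0
((318.5, 184.0), (42.0, 47.0), 90.0) 1431.5
((76.92990112304688, 174.54226684570312), (67.20333862304688, 97.98973083496094), 2.602562189102173) 6180.5
((247.5, 120.5), (15.0, 15.0), 90.0) 187.0
((221.12925720214844, 80.52735900878906), (3.4315407276153564, 27.104827880859375), 2.4895529747009277) 68.5
((317.5, 78.0), (28.0, 3.0), 90.0) 81.5
[[0.53440943 0.33638619 0.004     ]
 [0.53497888 0.20669715 0.004     ]
 [0.41003305 0.20431183 0.004     ]
 [0.40894982 0.33291831 0.004     ]] [0.4720928  0.27007837 0.004     ]
```

View pics/crop.png

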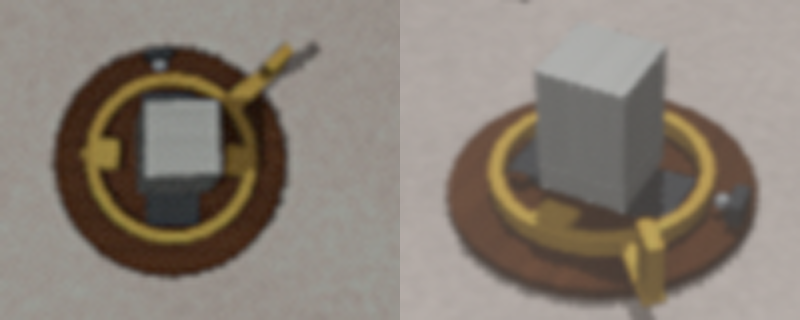

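The crop confirms the dark-wood stand with brass ring, the tall tin with its foot along x, and the click housing at the +x edge (top of the picture). The lever points up-right, so it is unlocked. Next I go above the lever with the jaws along the tangent and look with the wrist camera.

```bash
python3 -m creep '0.031 0.022 0.0035 0.14;0.031 0.022 0.0035 0.14;0.031 0.022 0.0035 0.14;0.031 0.022 0.0035 0.14;0.031 0.022 0.0035 0.14;0.031 0.022 0.0035 0.14;0.031 0.022 0.0035 0.14;0.031 0.022 0.0035 0.14;0.031 0.022 0.0035 0.14;0.031 0.022 0.0035 0.14;0.031 0.022 0.0035 0.14;0.031 0.022 0.0035 0.14;0.031 0.022 0.0035 0.14;0.031 0.022 0.0035 0.14;0 0 0 0;0 0 0 0' 0
python3 - <<'E'
from h import *
import pickle
st=status.state();c=vision.capture("wrist");save(c,"w1.png",s=1.4);pickle.dump((c,st),open("w1.pkl","wb"))
print(st["tool_pos"],st["ee_rot"],st["joints"],st["clock"])
E
```

```text
clock: 2.15
tool_pos: [0.6456, -0.1998, 0.254]
ee_rot: [-0.0, 0.384, 0.924, -0.0]
force: [-0.4, 0.2, 0.9]
finger_gap: 0.0942
[ 0.64561136 -0.19976283  0.25395422] [-4.42252690e-04  3.83565099e-01  9.23513728e-01 -1.16604945e-04] [-3.54177551e-01  5.70029510e-01  1.02949795e+00 -1.98197244e-04
  1.54295822e+00 -1.13766103e+00] 2.15
```

View pics/w1.png

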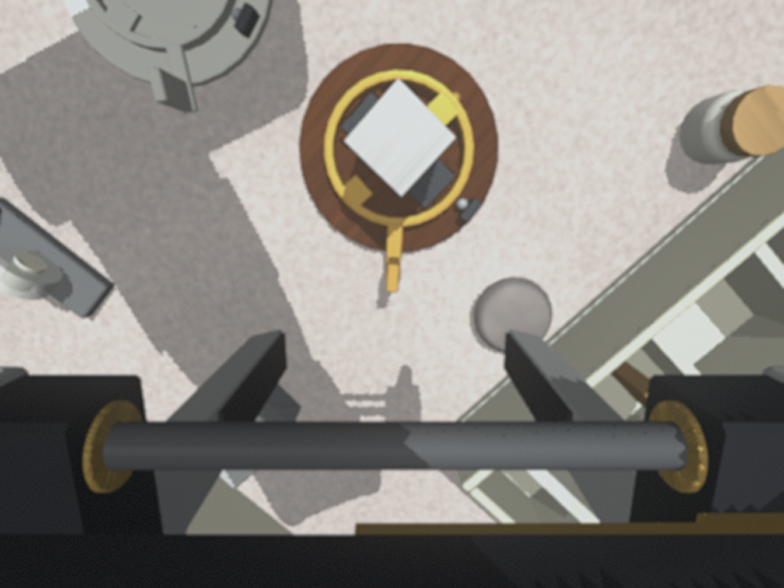

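The wrist view shows the dock at (399,147), the lid top as a square at (399,137), the lever tab top near (393,265–290), the click housing at (468,208) and the stone at (513,315).

```bash
cat > meas.py <<'E'
from h import *
import pickle,sys
c,st=pickle.load(open(sys.argv[1],"rb"))
im=c["image"];hsv=cv2.cvtColor(im,cv2.COLOR_BGR2HSV)
def big(m,pt):
    cs,_=cv2.findContours(m,cv2.RETR_EXTERNAL,2);cs=[k for k in cs if cv2.contourArea(k)>25]
    return min(cs,key=lambda k:abs(cv2.pointPolygonTest(k,pt,True)) if cv2.pointPolygonTest(k,pt,False)<0 else 0)
def circ(P):
    A=np.c_[2*P[:,:2],np.ones(len(P))];s=np.linalg.lstsq(A,(P[:,:2]**2).sum(1),rcond=None)[0]
    return s[:2],np.sqrt(s[2]+s[:2]@s[:2])
p0=tuple(float(x) for x in sys.argv[2].split(","))
wood=cv2.inRange(hsv,(0,80,30),(20,255,150))|cv2.inRange(hsv,(18,120,60),(35,255,255))
yel=cv2.inRange(hsv,(16,120,60),(35,255,255))
cv2.imwrite("pics/m_y.png",yel)
def robust(cnt,z,rt):
    P=cast(c,cnt[:,0,:].astype(float),z,st);k=np.ones(len(P),bool)
    for t in (.012,.006,.004,.003):
        o,r=circ(P[k]);d=abs(np.linalg.norm(P[:,:2]-o,axis=1)-r);k=d<t
    print("circle z",z,"c",o.round(4),"r",r.round(4),"exp",rt,"n",k.sum(),len(k));return o
ow=robust(big(wood,p0),.012,.092)
ky=big(yel,p0)
oy=robust(ky,.028,.066)
Q=cast(c,ky[:,0,:].astype(float),.074,st)
T=proj(c,[[*oy,.074]],st)
# tab pixels: yellow pixels far from centre
ys,xs=np.nonzero(yel);Y=np.c_[xs,ys].astype(float);P=cast(c,Y,.074,st)
d=np.linalg.norm(P[:,:2]-oy,axis=1);kk=(d>.080)&(d<.125);P=P[kk]
# tab top brighter: report
a=np.degrees(np.arctan2(*(P[:,:2]-oy).T[::-1]));print("tab@.074 n",kk.sum(),"ang mean",a.mean(),"rad range",d[kk].min(),d[kk].max(), P.mean(0))
E
python3 meas.py w1.pkl 285,150
python3 - <<'E'
from h import *
import pickle
c,st=pickle.load(open("w1.pkl","rb"));save(c,"w1c.png",(200,25,370,235),s=2.8)
hsv=cv2.cvtColor(c["image"],cv2.COLOR_BGR2HSV)
m=cv2.inRange(hsv,(0,0,150),(180,40,255))
m2=np.zeros_like(m);m2[40:150,225:345]=m[40:150,225:345]
# restrict inside ring
cv2.circle(mm:=np.zeros_like(m),(285,104),50,255,-1);m2&=mm
cs,_=cv2.findContours(m2,cv2.RETR_EXTERNAL,2);k=max(cs,key=cv2.contourArea)
r=cv2.minAreaRect(k);print(r,cv2.contourArea(k));P=cast(c,cv2.boxPoints(r),.12,st);print(P,P.mean(0))
print([np.linalg.norm(P[i]-P[i-1]) for i in range(4)],[np.degrees(np.arctan2(*(P[i]-P[i-1])[[1,0]])) for i in range(4)])
print("housing",cast(c,[[468/1.4,208/1.4]],.03,st),"stone",cast(c,[[513/1.4,315/1.4]],.03,st))
E
```

```text
circle z 0.012 c [ 0.5764 -0.1265] r 0.0888 exp 0.092 n 205 241
circle z 0.028 c [ 0.5764 -0.126 ] r 0.0658 exp 0.066 n 162 185
tab@.074 n 246 ang mean -48.183146652974386 rad range 0.08000276161827742 0.11539136692763441 [ 0.64055493 -0.19766403  0.074     ]
((285.1706237792969, 97.43573760986328), (59.5976676940918, 60.46731185913086), 42.79739761352539) 3352.5
[[ 0.5484673  -0.15479356  0.12      ]
 [ 0.54876268 -0.10019497  0.12      ]
 [ 0.60268781 -0.09603705  0.12      ]
 [ 0.60408854 -0.15206953  0.12      ]] [ 0.57600158 -0.12577378  0.12      ]
[np.float64(0.055687905296041215), np.float64(0.05459938819120055), np.float64(0.05408519134185938), np.float64(0.05604997960965423)] [np.float64(-177.19619906965025), np.float64(89.69002935289491), np.float64(4.409087526642121), np.float64(-88.56798827532805)]
housing [[ 0.65582722 -0.11715759  0.03      ]] stone [[ 0.75922545 -0.1550972   0.03      ]]
```

View pics/w1c.png

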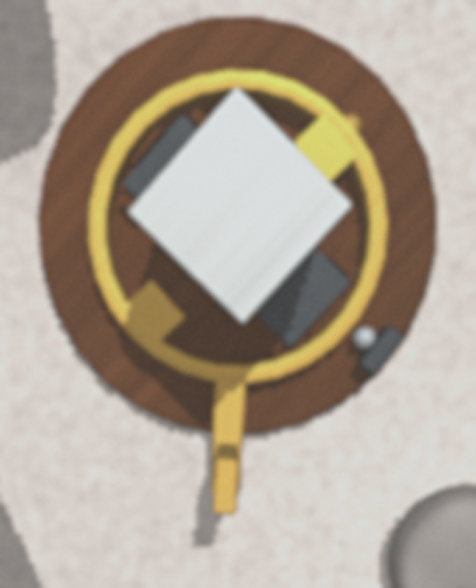

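```bash
python3 - <<'E'
from h import *
import pickle
c,st=pickle.load(open("w1.pkl","rb"))
f=lambda L:np.array(L,float)/2.8+[200,25]
P=cast(c,f([(237,87),(352,205),(243,323),(127,212)]),.12,st)[:,:2];print(P,P.mean(0))
for i in range(4):
    d=P[(i+1)%4]-P[i];print(np.linalg.norm(d),np.degrees(np.arctan2(d[1],d[0]))%90)
for i in(0,1): d=P[i+2]-P[i];print(np.linalg.norm(d),np.degrees(np.arctan2(d[1],d[0]))%90-45)
o=np.array([.5764,-.126])
for p in [(225,486),(217,459),(238,459),(214,513),(236,513)]:
    t=cast(c,f([p]),.074,st)[0,:2]-o;print("tab",t+o,np.linalg.norm(t),np.degrees(np.arctan2(t[1],t[0])))
for p in [(382,350),(398,332),(365,372)]:
    t=cast(c,f([p]),.028,st)[0,:2]-o;print("hous",np.linalg.norm(t),np.degrees(np.arctan2(t[1],t[0])))
# brass lugs
E
```

```text
[[ 0.54991444 -0.10031741]
 [ 0.60320808 -0.09893627]
 [ 0.60461811 -0.15219965]
 [ 0.5510261  -0.15394367]] [ 0.57719168 -0.12634925]
0.05331153914068099 1.4845277605092133
0.05328204815283495 1.5164153863146907
0.053620372770840356 1.86388576951083
0.05363778073115364 1.187562513332736
0.0753940225812348 1.5163146367808835
0.07582066621090407 1.5099179298228762
tab [ 0.64690041 -0.20407365] 0.10519412088737012 -47.91800243194914
tab [ 0.63658932 -0.19835434] 0.09411644744634771 -50.24398634685017
tab [ 0.64272361 -0.19225642] 0.09374825276927291 -44.970965983889734
tab [ 0.65173062 -0.21547358] 0.11696248529607453 -49.90491939957758
tab [ 0.6582501 -0.2089921] 0.11656383475388367 -45.396926547746645
hous 0.0834986000126686 6.683468420719978
hous 0.08464807314322767 13.810876073722046
hous 0.08469050523544212 -1.634281749463576
```

Everything agrees: ring radius 65.8 mm (66 given), tab radius 105 mm (105), lid side 53.5 mm (54). The lever is at -47.9° and the lid's yaw is 1.5°. I pinch the tab.

```bash
python3 -m creep '0.001 -0.004 -0.04 -0.049;0 0 -0.055 0;0 0 -0.055 0;0 0 -0.04 0;0 0 -0.016 0;0 0 0 0;0 0 0 0' 0
python3 -m creep '0 0 0 0;0 0 0 0;0 0 0 0;0 0 0 0;0 0 0 0;0 0 0 0' 1 20
python3 - <<'E'
from h import *
import pickle
st=status.state();c=vision.capture("wrist");save(c,"w2.png",s=1.2);pickle.dump((c,st),open("w2.pkl","wb"))
print(st["tool_pos"],st["finger_gap"],st["force"])
E
```

```text
clock: 3.08
tool_pos: [0.6479, -0.204, 0.0507]
ee_rot: [0.001, 0.406, 0.914, 0.0]
force: [0.7, 0.9, -0.3]
finger_gap: 0.0941
clock: 3.82
tool_pos: [0.647, -0.2035, 0.0484]
ee_rot: [-0.0, 0.405, 0.914, -0.0]
force: [1.1, -0.0, 0.2]
finger_gap: 0.0374
[ 0.64703837 -0.20345443  0.04842093] 0.0373557116720302 [ 1.0738543  -0.00662599  0.23085978]
```

View pics/w2.png

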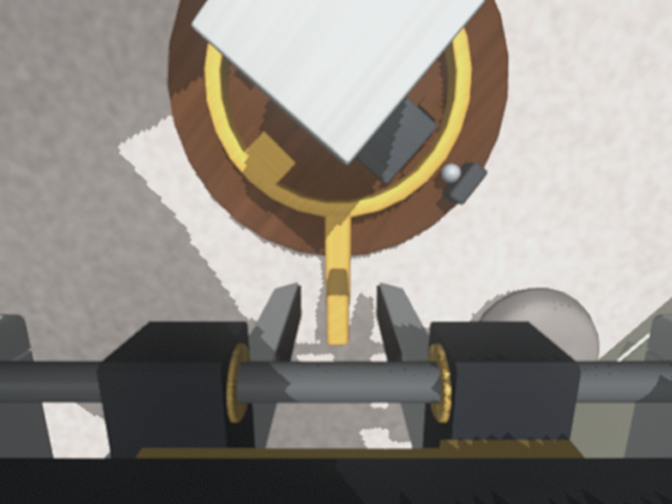

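The tab is centred between the jaws at (338,310). They are still closing, so I finish closing.

```bash
python3 -m creep '0 0 0 0;0 0 0 0;0 0 0 0;0 0 0 0;0 0 0 0' 1 20
python3 - <<'E'
from h import *
o=np.array([.5764,-.126])
st=status.state();p=st["tool_pos"][:2]-o;r=np.hypot(*p);a=np.arctan2(p[1],p[0]);print(r,np.degrees(a),st["finger_gap"])
r=.105;prev=p
for k,t in enumerate(list(np.arange(1,13)*7.0)+[90]):
    b=a-np.radians(t);q=r*np.array([np.cos(b),np.sin(b)]);print(t,(q-prev).round(4));prev=q
E
```

```text
clock: 4.5
tool_pos: [0.647, -0.2035, 0.0485]
ee_rot: [0.0, 0.405, 0.914, -0.0]
force: [-0.4, -0.1, 0.2]
finger_gap: 0.0101
0.10486147323376166 -47.65754999815376 0.010143398267526301
7.0 [-0.0099 -0.0081]
14.0 [-0.0109 -0.0068]
21.0 [-0.0116 -0.0054]
28.0 [-0.0122 -0.0039]
35.0 [-0.0126 -0.0024]
42.0 [-0.0128 -0.0009]
49.0 [-0.0128  0.0007]
56.0 [-0.0126  0.0023]
63.0 [-0.0122  0.0038]
70.0 [-0.0117  0.0052]
77.0 [-0.011   0.0066]
84.0 [-0.0101  0.0079]
90 [-0.0078  0.0077]
```

```bash
python3 -m creep '-0.0099 -0.0081 0 -0.1222;-0.0109 -0.0068 0 -0.1222;-0.0116 -0.0054 0 -0.1222;-0.0122 -0.0039 0 -0.1222;-0.0126 -0.0024 0 -0.1222;-0.0128 -0.0009 0 -0.1222;-0.0128 0.0007 0 -0.1222;-0.0126 0.0023 0 -0.1222;-0.0122 0.0038 0 -0.1222;-0.0117 0.0052 0 -0.1222;0 0 0 0'
python3 - <<'E'
from h import *
o=np.array([.5764,-.126])
st=status.state();p=st["tool_pos"][:2]-o;r=np.hypot(*p);a=np.arctan2(p[1],p[0]);print(r,np.degrees(a),st["finger_gap"],st["force"],st["ft_torque"])
E
```

```text
clock: 5.88
tool_pos: [0.5275, -0.2186, 0.0484]
ee_rot: [-0.0, 0.856, 0.516, 0.0]
force: [1.8, 1.6, -4.4]
finger_gap: 0.0098
0.10472463816664333 -117.84549665461998 0.009780567710383709 [ 1.8415776   1.56567712 -4.4003753 ] [ 0.18447072 -0.28440901 -0.09796171]
```

```bash
python3 -m creep '-0.011 0.0066 0 -0.1222;-0.0101 0.0079 0 -0.1222;0 0 0 0;0 0 0 0'
python3 - <<'E'
from h import *
import pickle
o=np.array([.5764,-.126])
st=status.state();p=st["tool_pos"][:2]-o;r=np.hypot(*p);a=np.arctan2(p[1],p[0]);print(r,np.degrees(a),st["finger_gap"],st["force"],st["ft_torque"])
c=vision.capture("wrist");save(c,"w3.png",s=1.2);pickle.dump((c,st),open("w3.pkl","wb"))
E
```

```text
clock: 6.38
tool_pos: [0.5069, -0.2044, 0.0484]
ee_rot: [-0.0, 0.912, 0.41, -0.0]
force: [-1.4, 5.1, 0.4]
finger_gap: 0.0096
0.10476276268040935 -131.58315273942415 0.00962712987390742 [-1.44188796  5.08490187  0.35382962] [ 0.96682046  0.26405711 -0.05039358]
```

View pics/w3.png

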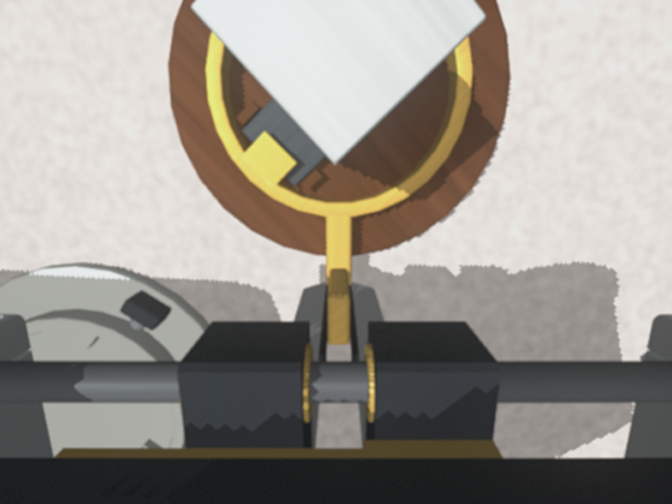

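The force now pulls the tool onward along the path, so the click is passed. I push on toward the stop.

```bash
python3 -m creep '-0.0026 0.0026 0 -0.035;-0.0026 0.0026 0 -0.035;0 0 0 0;0 0 0 0'
python3 - <<'E'
from h import *
o=np.array([.5764,-.126])
st=status.state();p=st["tool_pos"][:2]-o;r=np.hypot(*p);a=np.arctan2(p[1],p[0]);f=st["force"];print(r,np.degrees(a),st["finger_gap"],f,st["ft_torque"],"tang",f[0]*np.sin(a)-f[1]*np.cos(a))
E
```

```text
clock: 6.92
tool_pos: [0.5044, -0.2017, 0.0488]
ee_rot: [0.004, 0.927, 0.376, 0.003]
force: [23.3, -14.6, -19.7]
finger_gap: 0.0102
0.10448840753251486 -133.57459485719139 0.010194587142668491 [ 23.27885511 -14.58793987 -19.70242456] [-2.53739019 -4.11419276  0.30216099] tang -26.92045163352915
```

The lever stopped hard at -133.6°, which is exactly the stop expected from yaw 1.5°, with a 27 N reaction. I relieve it, open a little and rise.

```bash
python3 -m creep '0.0026 -0.0026 0 0.035;0 0 0 0'
python3 -m creep '0 0 0 0;0 0 0 0;0 0 0 0' 0.6
python3 -m creep '0 0 0.05 0;0 0 0.055 0;0.02 0.02 0.055 0;0.02 0.02 0.04 0;0 0 0 0' 0.1
python3 - <<'E'
from h import *
import pickle
st=status.state();print(st["tool_pos"],st["ee_rot"],st["joints"])
c=vision.capture("wrist");save(c,"w4.png",s=1.2);pickle.dump((c,st),open("w4.pkl","wb"))
E
python3 meas.py w4.pkl 282,150
```

```text
clock: 7.18
tool_pos: [0.5046, -0.2021, 0.0485]
ee_rot: [0.0, 0.92, 0.392, 0.0]
force: [5.8, 1.8, -4.2]
finger_gap: 0.0099
clock: 7.55
tool_pos: [0.504, -0.202, 0.0485]
ee_rot: [0.0, 0.92, 0.392, -0.0]
force: [-0.6, 0.0, 0.2]
finger_gap: 0.0357
clock: 8.18
tool_pos: [0.5455, -0.1611, 0.2514]
ee_rot: [0.002, 0.92, 0.393, 0.002]
force: [-0.1, -0.6, -0.8]
finger_gap: 0.0831
[ 0.54554365 -0.16111686  0.25138216] [0.00181437 0.9196585  0.39271023 0.0019072 ] [-3.51542137e-01  3.08772902e-01  1.40289135e+00 -2.84128611e-05
  1.42466374e+00  4.12101841e-01]
circle z 0.012 c [ 0.5765 -0.1264] r 0.0887 exp 0.092 n 201 231
circle z 0.028 c [ 0.5764 -0.126 ] r 0.0657 exp 0.066 n 179 206
tab@.074 n 144 ang mean -133.34255384799852 rad range 0.08038747553311895 0.11406668384275344 [ 0.50849399 -0.19791357  0.074     ]
```

View pics/w4.png

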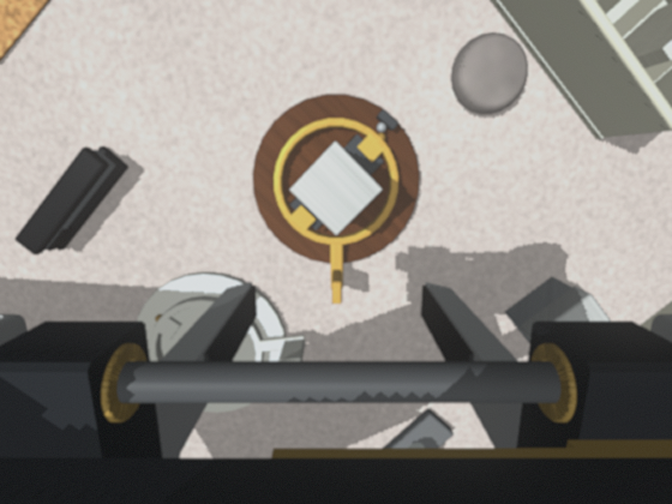

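The lever is at -133.3° after release, so it stays locked, and both lugs now cover the ears at (370,147) and (303,218). I go over the lid with the jaws along its x axis.

```bash
python3 -m creep '0.008 0.009 0 0.16;0.008 0.009 0 0.16;0.008 0.009 0 0.16;0.0073 0.0081 0 0.16;0 0 0 0.151;0 0 0 0;0 0 0 0' 0
python3 - <<'E'
from h import *
import pickle
st=status.state();print(st["tool_pos"],st["ee_rot"],st["joints"],np.degrees(2*np.arctan2(st["ee_rot"][2],st["ee_rot"][1]))-90)
c=vision.capture("wrist");save(c,"w5.png",s=1.2);pickle.dump((c,st),open("w5.pkl","wb"))
from scipy.optimize import least_squares
for n in("w4","w5"):
    c,st=pickle.load(open(n+".pkl","rb"))
    u0=proj(c,[[.5768,-.126,.12]],st)[0].astype(int);print(n,u0)
    hsv=cv2.cvtColor(c["image"],cv2.COLOR_BGR2HSV);m=cv2.inRange(hsv,(0,0,150),(180,40,255))
    mm=np.zeros_like(m);cv2.circle(mm,tuple(int(x) for x in u0),46,255,-1);m&=mm
    m=cv2.morphologyEx(m,cv2.MORPH_OPEN,np.ones((3,3)))
    cs,_=cv2.findContours(m,cv2.RETR_EXTERNAL,2);k=max(cs,key=cv2.contourArea);r=cv2.minAreaRect(k)
    P=cast(c,cv2.boxPoints(r),.12,st)[:,:2];print(P.mean(0),[round(np.linalg.norm(P[i]-P[i-1]),4) for i in range(4)])
E
```

```text
clock: 9.1
tool_pos: [0.5749, -0.1272, 0.2477]
ee_rot: [-0.001, 0.699, 0.715, -0.0]
force: [-0.4, -0.2, 0.2]
finger_gap: 0.0937
[ 0.57490215 -0.12715138  0.24766864] [-5.30966830e-04  6.99405643e-01  7.14724676e-01 -3.19018575e-04] [-2.79840980e-01  3.61018177e-01  1.34248295e+00 -5.78403441e-05
  1.43932907e+00 -3.01498174e-01] 1.2413022575504158
w4 [279 157]
[ 0.5764875  -0.12572574] [np.float64(0.0548), np.float64(0.0534), np.float64(0.0533), np.float64(0.0549)]
w5 [284 203]
[ 0.57620592 -0.12590522] [np.float64(0.053), np.float64(0.0518), np.float64(0.0529), np.float64(0.0538)]
```

View pics/w5.png

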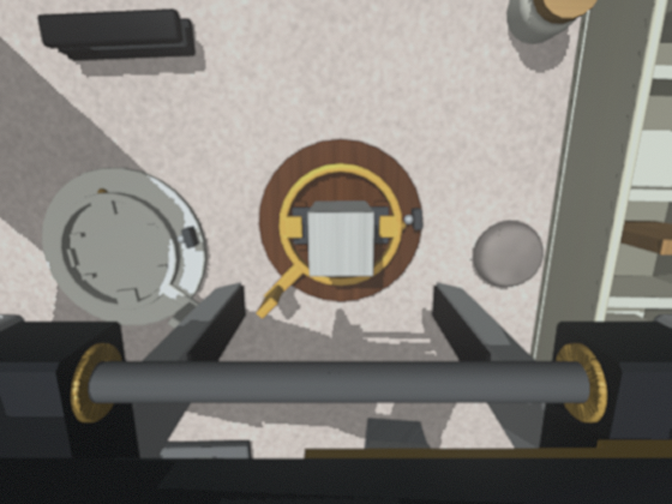

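The four lid-centre estimates agree within 1 mm, at (0.5764, -0.1260). I descend and grip near the top.

```bash
python3 -m creep '0.0015 0.0012 -0.05 0;0 0 -0.05 0;0 0 -0.04 0;0 0 -0.02 0;0 0 0 0;0 0 0 0' 0
python3 -m creep '0 0 0 0;0 0 0 0;0 0 0 0;0 0 0 0;0 0 0 0;0 0 0 0;0 0 0 0' 1 40
```

```text
clock: 9.9
tool_pos: [0.5773, -0.1258, 0.0896]
ee_rot: [0.001, 0.698, 0.716, 0.0]
force: [-0.3, 0.5, 0.8]
finger_gap: 0.0939
clock: 10.78
tool_pos: [0.5768, -0.1256, 0.0885]
ee_rot: [-0.0, 0.698, 0.716, -0.0]
force: [-1.4, 0.2, 1.2]
finger_gap: 0.0536
```

```bash
python3 -m creep '0 0 0.002 0;0 0 0.003 0;0 0 0.003 0;0 0 0.003 0;0 0 0.003 0;0 0 0.003 0;0 0 0.003 0'
python3 - <<'E'
from h import *
import pickle
st=status.state();c=vision.capture("scene");save(c,"s1.png",(180,150,400,320),s=3)
print(st["tool_pos"],st["force"],st["ft_torque"],st["finger_gap"])
E
```

```text
clock: 11.65
tool_pos: [0.5768, -0.1256, 0.1086]
ee_rot: [-0.0, 0.698, 0.716, -0.0]
force: [-1.7, 0.3, -10.5]
finger_gap: 0.0533
[ 0.57678801 -0.12557328  0.10862912] [ -1.66613532   0.34658672 -10.48612011] [ 0.0266665   0.10684292 -0.08538917] 0.05330752305630557
```

View pics/s1.png

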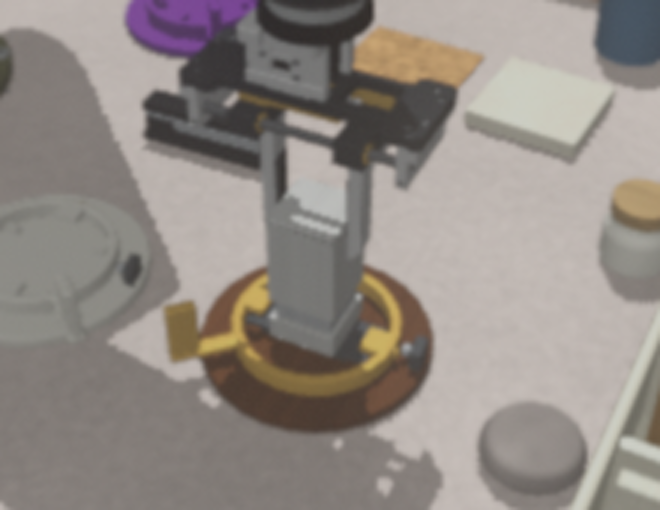

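The lid is rising: the neck shows at (310,325), the tin's foot is held, and the draw takes about 10 N. I continue.

```bash
python3 -m creep '0 0 0.003 0;0 0 0.004 0;0 0 0.004 0;0 0 0.004 0;0 0 0.004 0;0 0 0.004 0;0 0 0.004 0;0 0 0.004 0;0 0 0.004 0;0 0 0.004 0;0 0 0.004 0;0 0 0.004 0;0 0 0.003 0;0 0 0.003 0;0 0 0.003 0;0 0 0.003 0;0 0 0.004 0;0 0 0.006 0;0 0 0.006 0;0 0 0 0'
python3 -m creep '0 0 0.01 0;0 0 0 0;0 0 0 0'
python3 - <<'E'
from h import *
import pickle
st=status.state();c=vision.capture("scene");save(c,"s2.png",(150,80,450,320),s=2.4)
t=vision.capture("top");save(t,"t2.png",(150,100,430,310),s=2.8);pickle.dump((t,st),open("t2.pkl","wb"))
print(st["tool_pos"],st["force"],st["ft_torque"],st["finger_gap"],st["ee_rot"])
E
```

```text
clock: 14.2
tool_pos: [0.577, -0.1256, 0.1841]
ee_rot: [0.0, 0.698, 0.716, 0.0]
force: [0.4, 0.8, -1.0]
finger_gap: 0.0534
clock: 14.58
tool_pos: [0.5768, -0.1256, 0.1934]
ee_rot: [-0.0, 0.698, 0.716, -0.0]
force: [-0.5, 0.6, -1.1]
finger_gap: 0.0537
[ 0.57680669 -0.1255773   0.19339138] [-0.48660332  0.60742068 -1.12638678] [-0.06156868 -0.09515229  0.04096737] 0.05367457812713909 [-1.31002477e-05  6.98002717e-01  7.16095110e-01 -1.37421561e-05]
```

View pics/s2.png

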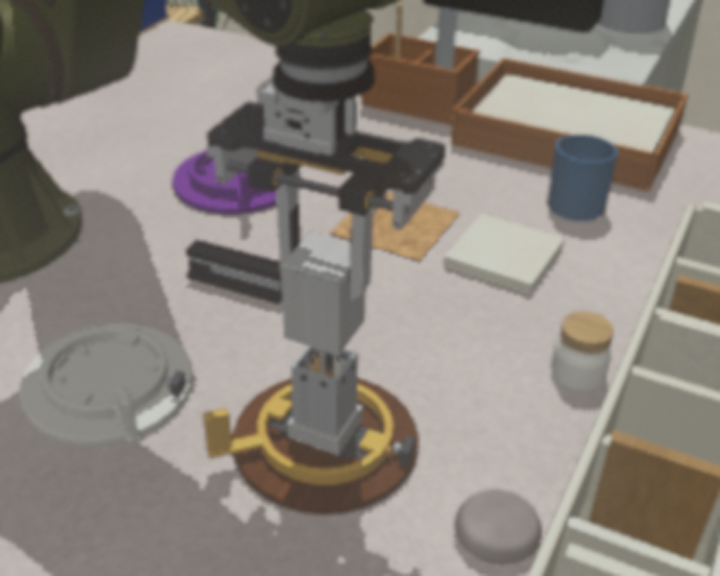

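View pics/t2.png

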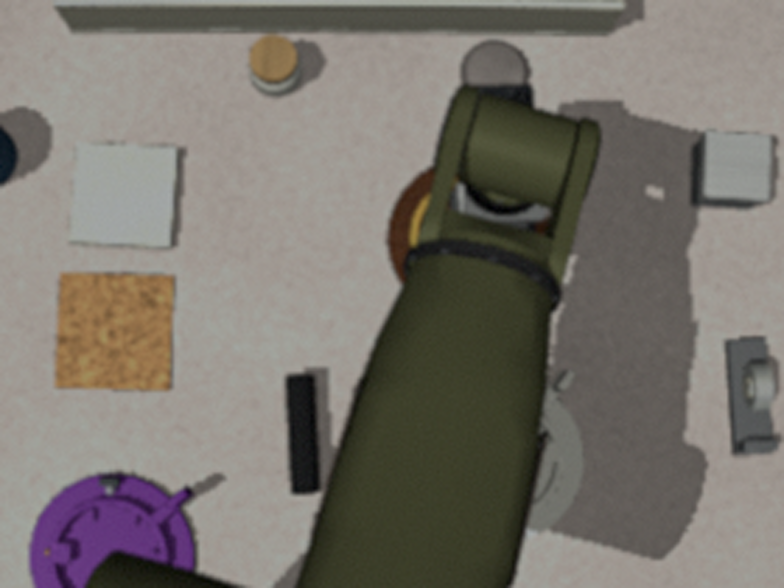

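The lid is clear and upright, and the tin stays with its pencils showing. I carry it to the mat.

```bash
python3 -m creep '-0.0025 0.0094 0 0;-0.005 0.0187 0 0;-0.0075 0.0283 0 0;-0.0075 0.0283 0 0;-0.0075 0.0283 0 0;-0.0075 0.0283 0 0;-0.0075 0.0283 0 0;-0.0075 0.0283 0 0;-0.0075 0.0283 0 0;-0.0075 0.0283 0 0;-0.0075 0.0283 0 0;-0.0075 0.0283 0 0;-0.0075 0.0283 0 0;-0.0075 0.0283 0 0;-0.005 0.0187 0 0;-0.0025 0.0094 0 0;0 0 0 0;0 0 0 0'
python3 - <<'E'
from h import *
import pickle
st=status.state();c=vision.capture("scene");save(c,"s3.png",(150,80,450,320),s=2.4)
w=vision.capture("wrist");save(w,"w6.png");pickle.dump((w,st),open("w6.pkl","wb"))
hsv=cv2.cvtColor(w["image"],cv2.COLOR_BGR2HSV);m=cv2.inRange(hsv,(8,90,90),(25,255,255))
cs,_=cv2.findContours(m,cv2.RETR_EXTERNAL,2)
for k in cs:
    if cv2.contourArea(k)>300:
        P=cast(w,cv2.boxPoints(cv2.minAreaRect(k)),.004,st);print(P[:,:2].round(4).tolist(),P.mean(0))
E
```

```text
clock: 16.92
tool_pos: [0.472, 0.2696, 0.1934]
ee_rot: [0.0, 0.698, 0.716, -0.0]
force: [0.1, 0.7, -1.2]
finger_gap: 0.0541
[[0.6077, 0.1496], [0.6325, 0.156], [0.6614, 0.0626], [0.6354, 0.0556]] [0.63425156 0.10594519 0.004     ]
[[0.4089, 0.3336], [0.5343, 0.3366], [0.5404, 0.2425], [0.4074, 0.2393]] [0.47274491 0.28801222 0.004     ]
```

View pics/w6.png

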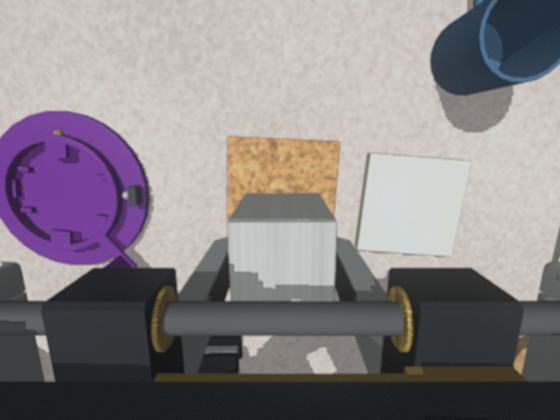

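View pics/s3.png

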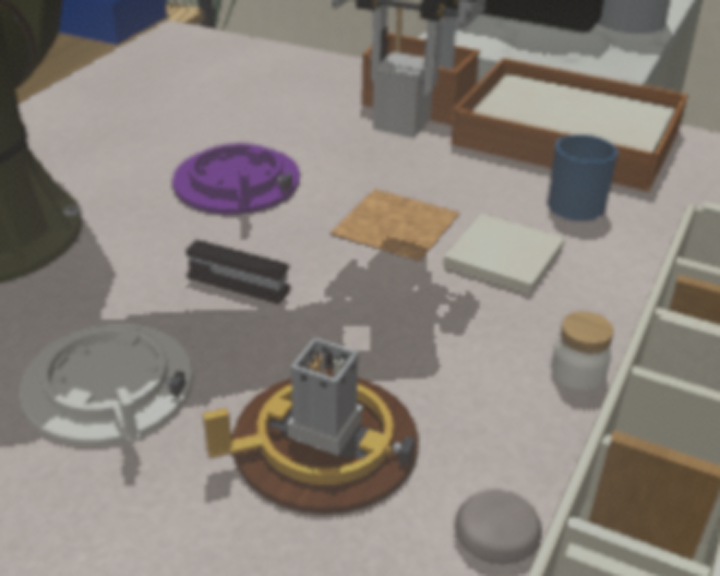

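The mat from the wrist camera (x .409–.535, far edge y .335) agrees with the top view: centre (0.472, 0.270). The tin still stands locked. I lower the lid.

```bash
python3 -m creep '0 0 -0.01 0;0 0 -0.02 0;0 0 -0.02 0;0 0 -0.02 0;0 0 -0.02 0;0 0 -0.018 0;0 0 -0.012 0;0 0 -0.008 0;0 0 -0.005 0;0 0 0 0;0 0 0 0'
python3 -m creep '0 0 -0.002 0;0 0 -0.002 0;0 0 -0.002 0;0 0 -0.001 0;0 0 0 0;0 0 0 0'
```

```text
clock: 18.4
tool_pos: [0.4721, 0.2704, 0.0609]
ee_rot: [0.0, 0.698, 0.716, 0.0]
force: [-0.4, 0.6, -1.0]
finger_gap: 0.0535
clock: 19.15
tool_pos: [0.4719, 0.2702, 0.0535]
ee_rot: [0.0, 0.698, 0.716, 0.0]
force: [-0.2, 0.1, -0.8]
finger_gap: 0.0536
```

```bash
python3 -m creep '0 0 -0.001 0;0 0 0 0'; python3 -m creep '0 0 -0.001 0;0 0 0 0'
```

```text
clock: 19.4
tool_pos: [0.4719, 0.2702, 0.0525]
ee_rot: [0.0, 0.698, 0.716, 0.0]
force: [-0.3, 0.2, 0.3]
finger_gap: 0.0539
clock: 19.65
tool_pos: [0.4719, 0.2703, 0.0524]
ee_rot: [0.0, 0.698, 0.716, 0.0]
force: [-4.6, -1.9, 11.9]
finger_gap: 0.0538
```

Contact came at the expected height (z 0.0525). I open and rise.

```bash
python3 -m creep '0 0 0.001 0;0 0 0 0'; python3 -m creep '0 0 0 0;0 0 0 0;0 0 0 0;0 0 0 0;0 0 0 0' 0; python3 -m creep '0 0 0.02 0;0 0 0.05 0;0 0 0.05 0;0 0 0.05 0;-0.01 -0.03 0.02 0;-0.01 -0.06 0 0;-0.01 -0.06 0 0;0 0 0 0;0 0 0 0' 0
python3 - <<'E'
from h import *
import pickle
st=status.state();print(st["tool_pos"],st["force"],st["finger_gap"])
c=vision.capture("scene");save(c,"s4.png",(150,80,450,320),s=2.4)
w=vision.capture("wrist");save(w,"w7.png",s=1.3);pickle.dump((w,st),open("w7.pkl","wb"))
print("mat c",proj(w,[[.472,.27,.004],[.472,.27,.084]],st)*1.3)
E
```

```text
clock: 19.9
tool_pos: [0.4718, 0.2702, 0.0524]
ee_rot: [-0.0, 0.698, 0.716, 0.0]
force: [-0.6, 0.3, 2.4]
finger_gap: 0.054
clock: 20.52
tool_pos: [0.4718, 0.2702, 0.0524]
ee_rot: [0.0, 0.698, 0.716, 0.0]
force: [1.0, -0.9, 0.3]
finger_gap: 0.0935
clock: 21.65
tool_pos: [0.442, 0.1205, 0.2426]
ee_rot: [0.0, 0.698, 0.716, 0.0]
force: [0.6, 0.5, 0.6]
finger_gap: 0.0939
[0.44201919 0.12047852 0.24263759] [0.55853903 0.49745502 0.56425388] 0.09388416172190794
mat c [[401.9187136   87.65395788]
 [410.83611467  65.32449511]]
```

View pics/s4.png

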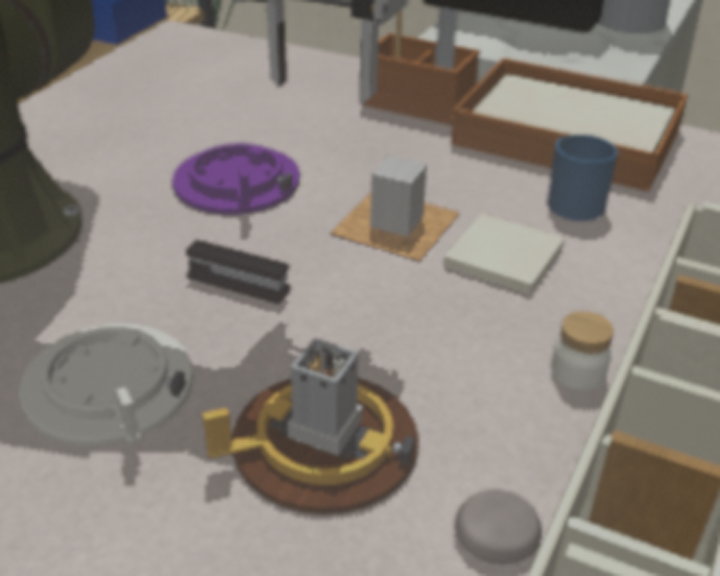

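View pics/w7.png

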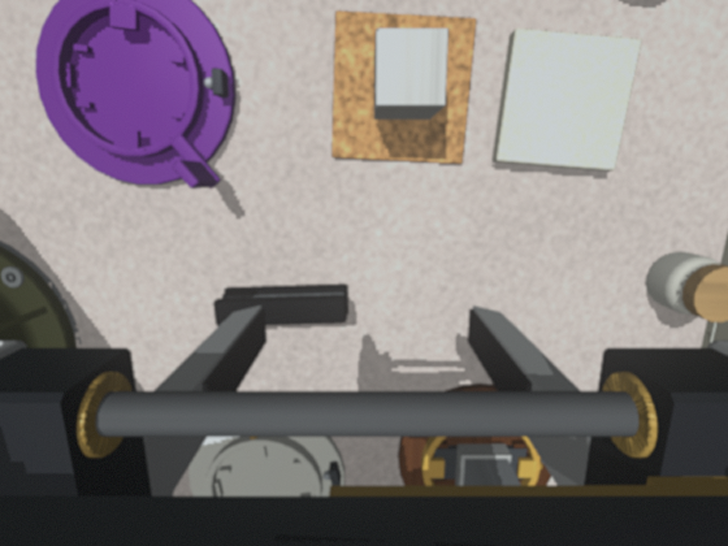

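The lid stands upright in the middle of the mat, with its top at (411,66) as predicted, and the tin stands in the dock with the lugs over its ears. One numeric check of the lever, then I hand in.

```bash
python3 - <<'E'
from h import *
c=vision.capture("scene");a=np.radians(-133.5);o=np.array([.5764,-.126])
p=proj(c,[[*(o+.105*np.array([np.cos(a),np.sin(a)])),.074]]);print("expected tab top in crop px",(p-[150,80])*2.4)
w=vision.capture("wrist");st=status.state();f=lambda u:cast(w,np.array([u])/1.3,.084,st)[0]
P=np.array([f(u)[:2] for u in[(377,28),(447,28),(447,105),(377,105)]]);print(P.mean(0),np.linalg.norm(P[1]-P[0]))
m=np.array([cast(w,np.array([u])/1.3,.004,st)[0][:2] for u in[(336,11),(476,17),(463,163),(333,157)]]);print(m.mean(0))
E
python3 -m creep '0 0 0 0;0 0 0 0'
```

```text
expected tab top in crop px [[216.20432068 410.81031801]]
[0.47234526 0.26927072] 0.051922552314921495
[0.47146297 0.26875002]
clock: 22.1
tool_pos: [0.4418, 0.1205, 0.2423]
ee_rot: [-0.0, 0.698, 0.716, -0.0]
force: [0.6, -0.1, -0.1]
finger_gap: 0.0941
```

```bash
python3 -c "
from rig import workorder
print(workorder.job_done())"
```

```text
the job is handed in; nothing more can be done
None
```

The pencil tin is open. The ring is locked, the lid stands open end down on the cork mat, and the job was handed in at about 22 s; it reports no verdict.

- **Ring:** I pinched the lever tab and swung it to the stop, which I felt at -133.6°. After release it read -133.3°. In the last scene picture the tab top is within a few pixels of where a locked lever should appear.
- **Lid:** It came straight up with a pull of about 10 N. I set it down upright until I felt the mat at the expected height, then let go.
- **Last checks:** The lid's centre is about 1 mm from the mat's centre. The tin stands upright in its stand with both lugs over the foot's ears. The arm is clear of everything, and no bystander was touched.
- **Small disagreements:** The click housing, measured by eye, suggested the stand was turned about 6°. The lid's edges and the lever's stop both gave 1.5°, and I used that. The wood disc's radius measured 3 mm small, but its centre agreed with the ring's to within 0.5 mm.

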